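Find the blind hole of a lamp sleeve and present it hole-up

ROBOT

A 7-joint arm with a two-finger parallel gripper is mounted at the origin on the work surface. World frame = base frame: x ahead of the robot, y to its left, z up, the work surface at z = 0. Lengths are in m, angles in rad, forces in N, time in s.
With the tool pointing down it reaches from about 0.425 to 0.875 m from the base axis. Payload 4.7 kg.
Tool frame: the origin (TCP) lies at the very end of the fingers, on their centre line; the grasp point (between the pads) lies 19 mm behind it; z points along the fingers, y is the line along which they close (so a half turn about z gives the same grasp; the last joint's range is limited). The gripper opens to 87 mm and grips with 3 to 60 N. Pads are 19 mm wide; open, the fingers measure 117 mm over their backs; the gripper's body (75 mm by 190 mm) begins 51 mm behind the grasp point.
Start: joints at [1.168, 0.321, -0.07, 1.45, 0.023, 1.371, -0.057], TCP at [0.263, -0.594, 0.223] pointing down, gripper open.
Joint ranges: [-2.86, 2.86], [-0.3, 2.09], [-1.38, 1.24], [0.06, 2.45], [-1.56, 4.7], [0.09, 2.05], [-2.69, 2.69]. Speed limits (rad/s): [2.57, 2.57, 3.14, 3.14, 3.14, 3.14, 3.14].

INTERFACE

Orientations are given as a rotation vector (axis times angle).
In Python, from bench import ctrl, imaging, ticket gives the robot as it stands.
- The arm moves only by the tool jog_arm, never from a script. Its argument "rows" is text: rows parted by semicolons, each of 7 numbers parted by spaces: the shift along the tool's x, y, z in cm, then the turn, a rotation vector about the tool's x, y, z in rad, then the closure, from -1 (fully open) to 1 (shut), so that 0 is half open. A call has 1 to 5 rows; each row shifts and turns the commanded pose from where the row before left it, along the tool's axes as they then stand; what a row does not reach is not made up. A row lasts 1/8 s, in which the tool goes at most 62.5 mm and 10.7 degrees, less where a joint would pass 70% of its speed; a pose out of reach is approached as far as the arm can. A call with a gripper value outside its range is refused whole. The fingers move at their own pace and stop on an object; "force" is the grip in N (left out, the last holds). Time passes only in rows, so rows that do not move let the fingers close. It gives the time, the measured TCP pose, the force, the opening and the grip force at its end, in the units of the state.
- ctrl.get_state(): the state, without advancing time (a new reading comes with each control period).
- imaging.get_image(name): name is "scene" or "top" or "wrist"; returns a dict with "img" (420x560x3 uint8, blue, green, red), "vertical_fov" (degrees; the focal length in pixels is half the picture's height over the tangent of half this angle, whatever the lens; pixels are square), "cx", "cy" (the principal point, pixels), "origin" and "orientation" of the camera in the world. Camera axes: x right, y down, z forward; pixel columns grow to the right and rows downward; lengths in m; the calibration is good to about 2 mm. The wrist camera is an equidistant fisheye: a pixel r from the principal point sees the ray r / f radians off the axis. A picture is of the moment at which its call begins. There is no depth.
- ticket.close_job(): hands the job in; it is judged then, once.
The state is a dict: "time": time; "joint_positions": joint angles; "qd": joint speeds; "joint_torque": joint torques, N m; "position": TCP position; "tool_rot": TCP orientation; "ft_force": force on the tool from outside, world axes, zero at the start; "torque": the same for the moment, N m; "grip_width": opening from 0.0 (shut) to 1.0 (fully open); "grip_force": force on a finger pad.
Only numpy, scipy, OpenCV 4.12 (cv2) and the standard library are available. Lean on these libraries where they do the work, as an engineer would, in place of code of your own. Each camera call takes 0.05 s, during which the arm holds its last target. There are 200 camera calls.

TASK

The square aluminium sleeve in the wooden cradle has a blind hole in one end, hidden there from sight: take it out and find the hole by feel, sliding that end well onto either free end of the lamp stand's cross-bar as a trial. Then take it off, turn it so that the hole faces straight up, and finish while still holding it so in the gripper, still, about 20 cm above the bench. Leave the jar, brush, loupe and tin where they are.

Things in the scene. Friction and masses are not known exactly. Their poses are not given: they have to be found in the camera images.
- sleeve_mid (a point): centre of the loose aluminium sleeve, a block 60 mm long (its x axis) and 36 x 36 mm in section (y, z), about 0.13 to 0.25 kg. One of its two 36 x 36 mm end faces has a central round blind hole, 20 mm across and 26 mm deep, with its axis along the sleeve's x; the other end is plain. Which end has the hole is not told. At the start it lies level in the cradle with its centre 42 mm above the bench, and its z axis points up
- cradle: wooden cradle fixed to the bench, origin at the centre of its underside. The sleeve lies lengthwise (along x) on its rail, 26 mm wide and 24 mm high. End stops 12 mm thick, 38 mm wide and 66 mm high stand at x = +-40 mm and hide both ends of the sleeve, with 4 mm of play at each end; the long sides (+-y) are open
- stand: small white lamp stand fixed to the bench, origin at the centre of its underside: base 110 (x) x 70 (y) x 12 mm, an upright post 22 x 20 mm and 102 mm high, and a round steel cross-bar 12 mm in diameter with round ends, level along the stand's y axis, 90 mm above the bench; it sticks out 48 mm from the post on each side
- bar_left (a point): tip of the cross-bar's end on the stand's +y side, on the bar's centre line 58 mm from the post's axis; the free way off this end is the stand's +y
- bar_right (a point): tip of the cross-bar's end on the stand's -y side, on the bar's centre line 58 mm from the post's axis; the free way off this end is the stand's -y
- jar_mid (a point): centre of a small amber jar, 54 mm across, 70 mm high; leave alone
- brush_grip (a point): handle of a brush 170 mm long, lying on the bench roughly along y; leave alone
- loupe_mid (a point): centre of a black eye loupe, 42 mm across, 32 mm high, near the robot; leave alone
- tin_mid (a point): centre of a plain steel tin, 66 mm across, 50 mm high; leave alone
Mind the look-alikes: they are no part of the job. Of the things like the part that bears sleeve_mid, leave any that is blue, turquoise or yellow; of the rest the larger one is meant.

How it is judged:
By the outcome, as a careful person would: the job done as asked, in the order asked, and still so for the second after the job is handed in, while the arm keeps its last pose, push and grip.
It also fails if it takes over 61 s, if anything falls off the work surface, if the arm or the gripper's body presses on something with over 40 N, if the wrist force passes 120 N, or if a joint passes its speed limit or range.

## Working session

There is one attempt and no reset: what is moved stays moved. The work goes in short steps, Python scripts to look and compute and a tool call to move; the robot and the scene stay as the last step left them, time stands still between calls to the robot, and variables do not carry over. Pictures are saved under pics/ and viewed, at most 10 in all, crops included, and the job is handed in when it is done.

Besides the shell and the picture viewer there is one more tool, called after ">>>" by a JSON object that holds its "fn" and its "kwargs", one argument or row to a line. jog_arm: Moves the arm, as the interface text tells. Its arguments: {"type":"object","properties":{"rows":{"type":"string"},"force":{"type":"number"}},"required":["rows"]}

```bash
ls; mkdir -p pics
python3 - <<'E'
from bench import ctrl, imaging, ticket
import cv2,pickle
s=ctrl.get_state();print(s)
for n in("scene","top","wrist"):
    d=imaging.get_image(n);cv2.imwrite(f"pics/{n}0.png",d["img"]);pickle.dump(d,open(f"pics/{n}0.pkl","wb"))
    print(n,d["vertical_fov"],d["cx"],d["cy"],d["origin"],d["orientation"])
E
```

```text
pics
{'time': 0.0, 'joint_positions': array([ 1.16809584,  0.3218101 , -0.07008036,  1.45167246,  0.02256386,
        1.3707518 , -0.05686591]), 'qd': array([ 0.00023309, -0.00079001,  0.00162035,  0.00060482, -0.0004081 ,
        0.00153105, -0.00050612]), 'joint_torque': array([ 4.57984570e-04, -4.91288924e+01, -4.03176695e-01, -3.12527132e+01,
       -6.37075701e-02,  4.36913827e-02,  1.61821740e-04]), 'position': array([ 0.26289093, -0.59387718,  0.22147109]), 'tool_rot': array([-3.07183876e+00, -6.49688951e-01,  6.97515958e-04]), 'ft_force': array([-0.46370167, -0.07215319,  0.26196657]), 'torque': array([-0.02304131, -0.01399746,  0.01970245]), 'grip_force': 0.0, 'grip_width': 1.000580995291042}
scene 52.34820407188026 278.3224447674053 207.5973692166947 [0.88329218 0.44313642 0.74434244] [-0.6916987  -2.6789679   1.05069259]
top 42.61402848314498 275.87730554073164 211.1538146584712 [ 0.4394046  -0.06344534  1.19488229] [-2.13689184  2.16356115 -0.13355997]
wrist 65.70646984690485 279.5178934955268 207.35234646915498 [ 0.33704229 -0.56064058  0.38384128] [ 2.41998508 -1.57365577 -0.23433818]
```

View pics/scene0.png

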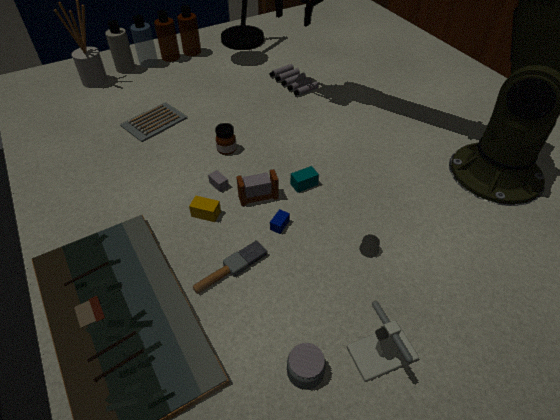

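View pics/top0.png

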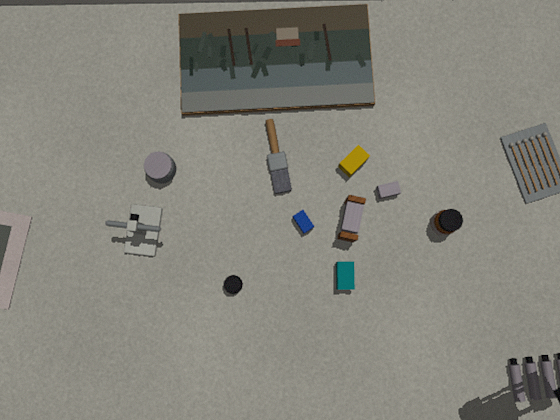

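The scene shows the cradle with a grey sleeve (258,186), the stand at (388,345). In the top view, the cradle is at (352,218), the stand at (143,228), the loupe at (233,285) and the tin at (160,167). I'll take an enlarged crop of both for measuring.

```bash
python3 - <<'E'
import cv2,numpy as np
t=cv2.imread("pics/top0.png")
a=cv2.resize(t[180:260,315:395],(400,400),interpolation=cv2.INTER_CUBIC)
b=cv2.resize(t[190:270,95:175],(400,400),interpolation=cv2.INTER_CUBIC)
cv2.imwrite("pics/crop1.png",cv2.convertScaleAbs(np.hstack([a,b]),alpha=1.4))
E
cat > h.py <<'E'
import numpy as np,pickle
from scipy.spatial.transform import Rotation as R
def ray(d,u,v,fish=False):
    f=210/np.tan(np.radians(d["vertical_fov"])/2)
    x,y=u-d["cx"],v-d["cy"]
    if fish:
        r=np.hypot(x,y)/f; k=np.sinc(r/np.pi)/f
        c=np.array([x*k,y*k,np.cos(r)])
    else: c=np.array([x/f,y/f,1])
    return R.from_rotvec(d["orientation"]).apply(c)
def at_z(d,u,v,z,fish=False):
    r=ray(d,u,v,fish);o=np.array(d["origin"]);return o+r*(z-o[2])/r[2]
def proj(d,p,fish=False):
    f=210/np.tan(np.radians(d["vertical_fov"])/2)
    c=R.from_rotvec(d["orientation"]).inv().apply(np.array(p)-d["origin"])
    if fish:
        q=np.hypot(c[0],c[1]);th=np.arctan2(q,c[2]);return np.array([d["cx"],d["cy"]])+c[:2]/q*th*f
    return np.array([d["cx"],d["cy"]])+c[:2]/c[2]*f
E
```

```text
(no output)
```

View pics/crop1.png

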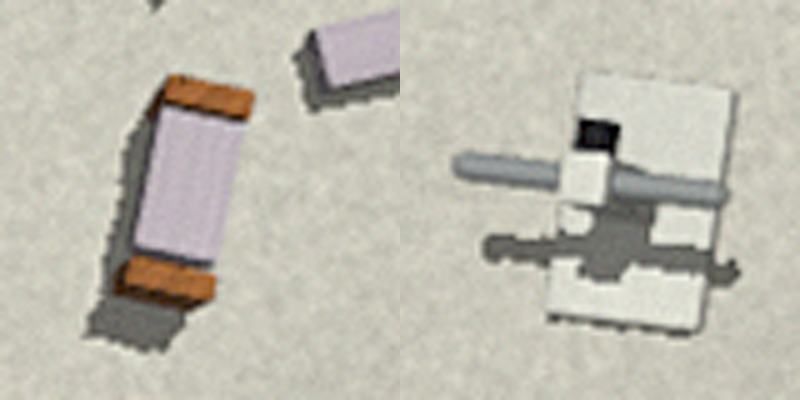

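Run:
```python
from h import *
d=pickle.load(open("pics/top0.pkl","rb"));sc=pickle.load(open("pics/scene0.pkl","rb"))
P=lambda u,v,ox,oy,z:at_z(d,ox+(u+.5)/5-.5,oy+(v+.5)/5-.5,z)
S=[P(u,v,315,180,.06) for u,v in((162,108),(245,122),(212,262),(135,248))]
print("sleeve",np.round(S,4),np.mean(S,0))
e=(S[0]+S[1]-S[2]-S[3])/2;print("len",np.linalg.norm(e),"yaw",np.arctan2(e[1],e[0]),np.linalg.norm(S[0]-S[1]))
L=P(454,165,-180+95+100-0,190,.09) if 0 else P(54,165,95,190,.09);Rr=P(328,195,95,190,.09)
print("bar",L,Rr,np.linalg.norm(L-Rr),"mid",(L+Rr)/2,"dir",np.arctan2(*(L-Rr)[1::-1]))
B=[P(u-400,v,95,190,.012) for u,v in((578,75),(735,90),(705,330),(548,318))];print("base",np.round(B,4),np.mean(B,0))
e=B[0]+B[1]-B[2]-B[3];print(np.arctan2(e[1],e[0]))
for n,p in(("jar",(450,220,.07)),("loupe",(233,284,.032)),("tin",(159,166,.05))):print(n,at_z(d,*p))
for p in(L,Rr,np.mean(S,0)):print("scene px",proj(sc,p))
for q in((376,304),(411,360)):print(at_z(sc,*q,.09))
```

```text
sleeve [[ 0.6086 -0.2079  0.06  ]
 [ 0.6021 -0.243   0.06  ]
 [ 0.5425 -0.2271  0.06  ]
 [ 0.5489 -0.1948  0.06  ]] [ 0.57550724 -0.21822233  0.06      ]
len 0.06138161562590022 yaw -0.23896820289085846 0.03568803433526458
bar [0.56586213 0.29657309 0.09      ] [0.55194983 0.18278529 0.09      ] 0.11463514139996268 mid [0.55890598 0.23967919 0.09      ] dir 1.4491348412533531
base [[0.6144 0.2679 0.012 ]
 [0.6067 0.1978 0.012 ]
 [0.5005 0.2093 0.012 ]
 [0.5066 0.2786 0.012 ]] [0.55703191 0.23839229 0.012     ]
-0.10323691175037268
jar [ 0.56439658 -0.42129882  0.07      ]
loupe [0.43667811 0.03760162 0.032     ]
tin [0.69269447 0.19653041 0.05      ]
scene px [410.28455058 358.98694591]
scene px [372.8226438  299.48519375]
scene px [256.8280682  178.18204737]
[0.55260387 0.19255107 0.09      ]
[0.56596907 0.29837817 0.09      ]
```

Run:
```python
import cv2,numpy as np
t=cv2.imread("pics/scene0.png")
a=cv2.resize(t[155:215,220:300],(400,300),interpolation=cv2.INTER_CUBIC)
b=cv2.resize(t[290:390,340:440],(400,400),interpolation=cv2.INTER_CUBIC)
c=np.zeros((400,800,3),np.uint8);c[:300,:400]=a;c[:,400:]=b
cv2.imwrite("pics/crop2.png",cv2.convertScaleAbs(c,alpha=1.5))
```

```text
(no output)
```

View pics/crop2.png

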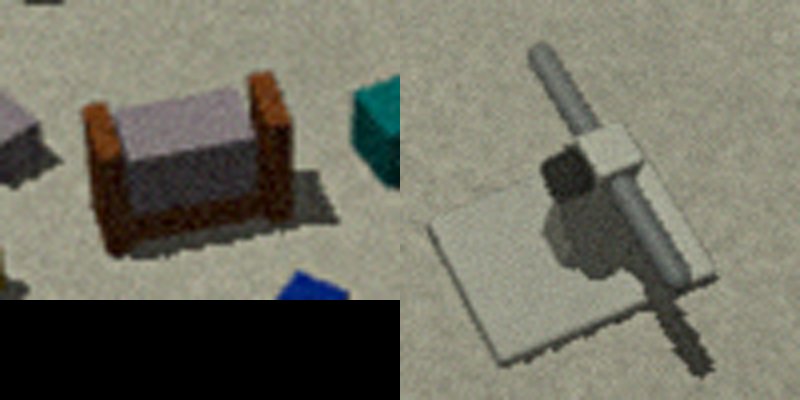

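The crops confirm the cradle and sleeve from the side, and the cross-bar and post on the stand base. I'll write a planning helper for the jog rows.

```bash
cat >> h.py <<'E'
def down(yaw): # tool x at yaw, z down
    return R.from_matrix(np.array([[np.cos(yaw),np.sin(yaw),0],[np.sin(yaw),-np.cos(yaw),0],[0,0,-1]]))
def plan(p,Rt,n=None,g=-1):
    from bench import ctrl
    s=ctrl.get_state();R0=R.from_rotvec(s["tool_rot"]);dp=np.array(p)-s["position"];w=(R0.inv()*Rt).as_rotvec()
    n=n or int(np.ceil(max(np.linalg.norm(dp)/.06,np.linalg.norm(w)/.18,1)))
    print("t",s["time"],"n",n,"pos",np.round(s["position"],4),"F",np.round(s["ft_force"],1),"w",np.round(w,3))
    for k in range(n):
        Rk=R0*R.from_rotvec(w*k/n);d=Rk.inv().apply(dp/n)*100
        print(" ".join(f"{x:.2f}" for x in d)," ".join(f"{x:.3f}" for x in w/n),g,";")
E
python3 - <<'E'
from h import *
plan([.5755,-.2182,.2],down(-.239))
E
```

```text
t 0.15 n 9 pos [ 0.2629 -0.594   0.2217] F [-0.3  0.3 -0.5] w [-0.001  0.001  0.656]
4.87 -2.41 0.24 -0.000 0.000 0.073 -1 ;
4.68 -2.76 0.24 -0.000 0.000 0.073 -1 ;
4.46 -3.09 0.24 -0.000 0.000 0.073 -1 ;
4.23 -3.41 0.24 -0.000 0.000 0.073 -1 ;
3.97 -3.71 0.24 -0.000 0.000 0.073 -1 ;
3.69 -3.99 0.24 -0.000 0.000 0.073 -1 ;
3.39 -4.25 0.24 -0.000 0.000 0.073 -1 ;
3.07 -4.48 0.24 -0.000 0.000 0.073 -1 ;
2.73 -4.69 0.24 -0.000 0.000 0.073 -1 ;
```

>>> {"fn": "jog_arm", "kwargs": {
  "rows": "4.9 -2.4 0.2 0 0 0.073 -1; 4.7 -2.8 0.2 0 0 0.073 -1; 4.5 -3.1 0.2 0 0 0.073 -1; 4.2 -3.4 0.2 0 0 0.073 -1; 4.0 -3.7 0.2 0 0 0.073 -1"
}}

```text
time: 0.78
position: [0.4385, -0.3837, 0.2123]
tool_rot: [3.141, 0.077, -0.0]
ft_force: [0.8, -1.9, -0.2]
grip_width: 0.997
grip_force: 0.0
```

>>> {"fn": "jog_arm", "kwargs": {
  "rows": "3.7 -4.0 0.2 0 0 0.073 -1; 3.4 -4.2 0.2 0 0 0.073 -1; 3.1 -4.5 0.2 0 0 0.073 -1; 2.7 -4.7 0.2 0 0 0.073 -1; 0 0 0 0 0 0 -1"
}}

```text
time: 1.4
position: [0.5797, -0.2116, 0.2039]
tool_rot: [-3.117, 0.361, -0.0]
ft_force: [-1.1, -0.5, 0.2]
grip_width: 1.0
grip_force: 0.0
```

Run:
```python
from h import *
from bench import ctrl,imaging
import cv2
s=ctrl.get_state();print(s["joint_positions"])
d=imaging.get_image("wrist");pickle.dump(d,open("pics/w1.pkl","wb"))
print(d["origin"]-s["position"])
im=d["img"].copy()
c=np.array([.5755,-.2182,0]);a=np.array([np.cos(-.239),np.sin(-.239),0]);b=np.array([-a[1],a[0],0])
pts=[proj(d,c+sx*.03*a+sy*.018*b+[0,0,.06],True) for sx,sy in((1,1),(1,-1),(-1,-1),(-1,1))]
print(np.round(pts,1))
m=np.mean(pts,0).astype(int);x0,y0=np.clip(m[0]-100,0,360),np.clip(m[1]-75,0,270)
big=cv2.convertScaleAbs(cv2.resize(im[y0:y0+150,x0:x0+200],(800,600),interpolation=cv2.INTER_CUBIC),alpha=1.3)
for p in pts: cv2.circle(big,tuple(int(v) for v in (p-[x0,y0]+.5)*4),3,(0,255,0),1)
print(x0,y0);cv2.imwrite("pics/w1.png",big)
plan([.5755,-.2182,.1],down(-.239))
```

```text
[ 0.5594597   0.27671449 -0.30306448  1.55517327  0.08048932  1.32295446
 -1.55409518]
[ 0.07866812 -0.01789755  0.16226814]
[[270.5 167.5]
 [308.2 168. ]
 [306.3 227.1]
 [270.4 226.8]]
188 122
t 1.45 n 2 pos [ 0.5779 -0.2154  0.2039] F [-0.3 -0.4 -0.2] w [-0.001  0.001  0.004]
-0.08 0.17 5.20 -0.000 0.000 0.002 -1 ;
-0.08 0.17 5.20 -0.000 0.000 0.002 -1 ;
```

View pics/w1.png

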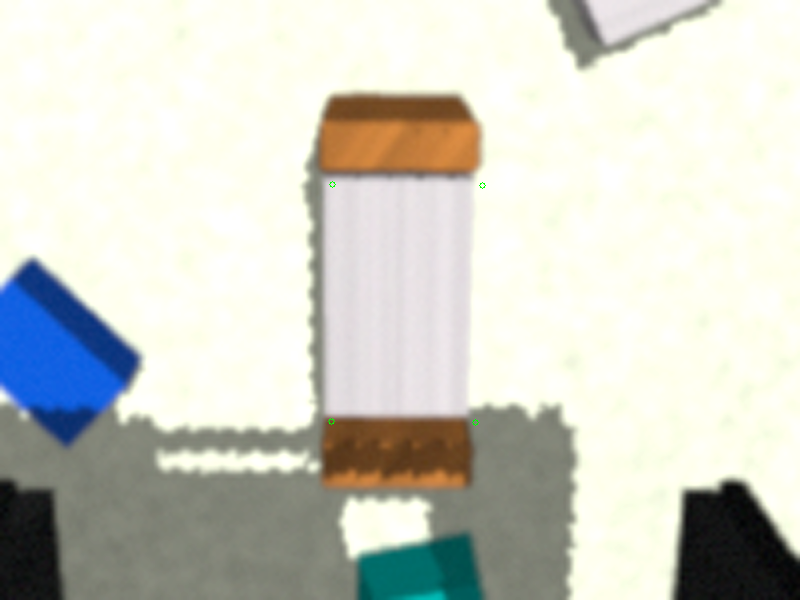

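The wrist view shows the sleeve's top face with corners about (322,175), (473,177), (469,417), (323,416) in the crop. That is 2 mm left of the prediction and 1 to 2 mm further out.

Run:
```python
from h import *
d=pickle.load(open("pics/w1.pkl","rb"))
S=np.array([at_z(d,188+(u+.5)/4-.5,122+(v+.5)/4-.5,.06,True) for u,v in((322,175),(473,177),(469,417),(323,416))])
e=(S[0]+S[1]-S[2]-S[3])/2;print(S.mean(0),np.arctan2(e[1],e[0]),np.linalg.norm(e),np.linalg.norm(S[0]-S[1]))
c=S.mean(0);plan([c[0],c[1],.023],down(np.arctan2(e[1],e[0])),4)
```

```text
[ 0.57757452 -0.21661312  0.06      ] -0.2302135824783298 0.06083465729329259 0.035991415851424444
t 1.45 n 4 pos [ 0.5779 -0.2154  0.2039] F [-0.3 -0.4 -0.2] w [-0.001  0.001 -0.005]
0.00 0.03 4.52 -0.000 0.000 -0.001 -1 ;
0.00 0.03 4.52 -0.000 0.000 -0.001 -1 ;
-0.00 0.03 4.52 -0.000 0.000 -0.001 -1 ;
-0.00 0.03 4.52 -0.000 0.000 -0.001 -1 ;
```

>>> {"fn": "jog_arm", "kwargs": {
  "rows": "0 0 5 0 0 0 -1; 0 0 4 0 0 0 -1; 0 0 3 0 0 0 -1; 0 0 0 0 0 0 -1; 0 0 0 0 0 0 -1"
}}

```text
time: 2.08
position: [0.5773, -0.2197, 0.0859]
tool_rot: [3.118, -0.378, 0.003]
ft_force: [0.7, -0.9, -0.1]
grip_width: 0.998
grip_force: 0.0
```

Run:
```python
from h import *
plan([.577,-.217,.023],down(-.232),4)
```

```text
t 2.075 n 4 pos [ 0.5773 -0.2197  0.0859] F [ 0.7 -0.9 -0.1] w [ 0.001 -0.002 -0.01 ]
-0.03 -0.06 1.57 0.000 -0.000 -0.002 -1 ;
-0.03 -0.06 1.57 0.000 -0.000 -0.002 -1 ;
-0.03 -0.06 1.57 0.000 -0.000 -0.002 -1 ;
-0.02 -0.06 1.57 0.000 -0.000 -0.002 -1 ;
```

>>> {"fn": "jog_arm", "kwargs": {
  "rows": "0 -0.2 0 0 0 -0.01 -0.35; 0 0 2.2 0 0 0 -0.35; 0 0 2.1 0 0 0 -0.35; 0 0 2.0 0 0 0 -0.35; 0 0 0 0 0 0 -0.35"
}}

```text
time: 2.7
position: [0.5764, -0.216, 0.0203]
tool_rot: [-3.12, 0.36, 0.004]
ft_force: [0.3, -0.6, -0.5]
grip_width: 0.682
grip_force: 0.0
```

>>> {"fn": "jog_arm", "kwargs": {
  "rows": "0 0 0 0 0 0 1; 0 0 0 0 0 0 1; 0 0 0 0 0 0 1; 0 0 0 0 0 0 1; 0 0 0 0 0 0 1",
  "force": 30
}}

```text
time: 3.32
position: [0.5779, -0.2169, 0.0224]
tool_rot: [3.12, -0.361, 0.002]
ft_force: [0.0, -0.9, 3.4]
grip_width: 0.411
grip_force: 30.0
```

>>> {"fn": "jog_arm", "kwargs": {
  "rows": "0 0 -2 0 0 0 1; 0 0 -4 0 0 0 1; 0 0 -6 0 0 0 1; 0 0 -6 0 0 0 1; 0 0 0 0 0 0 1",
  "force": 40
}}

```text
time: 3.95
position: [0.5809, -0.2168, 0.2089]
tool_rot: [3.118, -0.36, 0.018]
ft_force: [-0.3, -0.0, -1.1]
grip_width: 0.411
grip_force: 40.0
```

Run:
```python
from h import *
y=1.452;b=np.array([np.cos(y),np.sin(y),0]);mid=np.array([.559,.2397,0])
p=mid-b*(.058+.03+.05);p[2]=.17;print(p)
plan(p,down(y),g=1)
```

```text
[0.54264464 0.10267262 0.17      ]
t 3.95 n 10 pos [ 0.5809 -0.2168  0.2089] F [-0.3 -0.  -1.1] w [ 0.011 -0.008 -1.682]
-1.10 -3.02 0.37 0.001 -0.001 -0.168 1 ;
-0.58 -3.17 0.38 0.001 -0.001 -0.168 1 ;
-0.04 -3.22 0.38 0.001 -0.001 -0.168 1 ;
0.50 -3.18 0.38 0.001 -0.001 -0.168 1 ;
1.02 -3.05 0.39 0.001 -0.001 -0.168 1 ;
1.52 -2.84 0.39 0.001 -0.001 -0.168 1 ;
1.97 -2.54 0.39 0.001 -0.001 -0.168 1 ;
2.37 -2.18 0.39 0.001 -0.001 -0.168 1 ;
2.70 -1.75 0.39 0.001 -0.001 -0.168 1 ;
2.96 -1.27 0.39 0.001 -0.001 -0.168 1 ;
```

>>> {"fn": "jog_arm", "kwargs": {
  "rows": "-1.1 -3.0 0.3 0 0 -0.168 1; -0.6 -3.2 0.3 0 0 -0.168 1; 0 -3.2 0.3 0 0 -0.168 1; 0.5 -3.2 0.3 0 0 -0.168 1; 1.0 -3.0 0.3 0 0 -0.168 1"
}}

```text
time: 4.58
position: [0.5573, -0.0555, 0.1854]
tool_rot: [-2.993, -0.952, 0.003]
ft_force: [-0.0, -1.2, -0.8]
grip_width: 0.413
grip_force: 40.0
```

>>> {"fn": "jog_arm", "kwargs": {
  "rows": "1.5 -2.8 0.3 0 0 -0.168 1; 2.0 -2.5 0.3 0 0 -0.168 1; 2.4 -2.2 0.3 0 0 -0.168 1; 2.7 -1.8 0.3 0 0 -0.168 1; 3.0 -1.3 0.3 0 0 -0.168 1"
}}

```text
time: 5.2
position: [0.5383, 0.1043, 0.1705]
tool_rot: [-2.345, -2.089, 0.003]
ft_force: [-0.0, -0.3, -1.8]
grip_width: 0.409
grip_force: 40.0
```

Run:
```python
from h import *
from bench import ctrl,imaging
import cv2
d=imaging.get_image("wrist");pickle.dump(d,open("pics/w2.pkl","wb"))
s=imaging.get_image("scene");pickle.dump(s,open("pics/s2.pkl","wb"))
st=ctrl.get_state()
q=proj(s,st["position"]+[0,0,.019]);x,y=int(q[0]),int(q[1]);print(q)
print([np.round(proj(d,p,True),1) for p in([.566,.2967,.09],[.5519,.1828,.09])])
a=cv2.resize(s["img"][max(y-50,0):y+50,max(x-50,0):x+50],(400,400),interpolation=cv2.INTER_CUBIC)
a=cv2.resize(a,(360,360))
b=cv2.resize(d["img"],(440,330))
c=np.zeros((360,800,3),np.uint8);c[:,:360]=a;c[:330,360:]=b
cv2.imwrite("pics/s2.png",cv2.convertScaleAbs(c,alpha=1.5))
y=1.452;b=np.array([np.cos(y),np.sin(y),0]);mid=np.array([.559,.2397,0])
p=mid-b*(.058+.03+.05);p[2]=.071
plan(p,down(y),g=1)
```

```text
[362.29123781 230.99910154]
[array([285.7, -30.3]), array([284.5, 113.8])]
t 5.3 n 2 pos [0.5372 0.1086 0.1705] F [-0.4  0.5 -2.1] w [-0.003 -0.002  0.007]
-0.27 0.32 4.98 -0.002 -0.001 0.004 1 ;
-0.27 0.31 4.98 -0.002 -0.001 0.004 1 ;
```

View pics/s2.png

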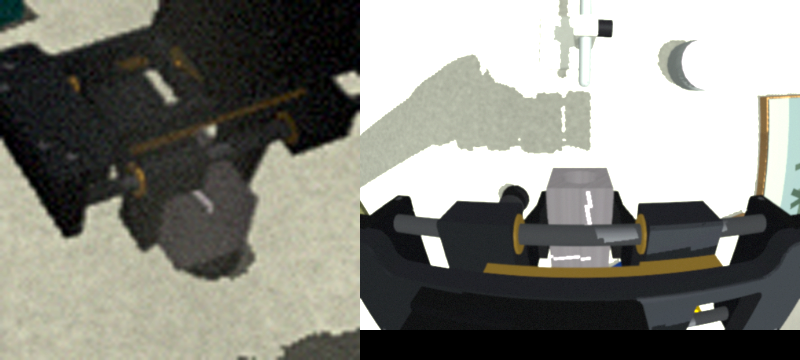

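The wrist view shows the sleeve's forward (+x) end with a darker oval at about (580,175), so it seems to hold the hole. The bar's right tip is at about (585,82). I'll look closer.

Run:
```python
from h import *
from bench import imaging
import cv2
d=imaging.get_image("wrist");pickle.dump(d,open("pics/w3.pkl","wb"))
im=d["img"]
a=cv2.resize(im[20:140,230:350],(480,480),interpolation=cv2.INTER_CUBIC)
b=cv2.resize(im[200:260,240:320],(320,240),interpolation=cv2.INTER_CUBIC)
b2=cv2.convertScaleAbs(b,alpha=1.6)
c=np.zeros((480,800,3),np.uint8);c[:,:480]=cv2.convertScaleAbs(a,alpha=.75);c[:240,480:]=b;c[240:,480:]=b2
cv2.imwrite("pics/w3.png",c)
```

```text
(no output)
```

View pics/w3.png

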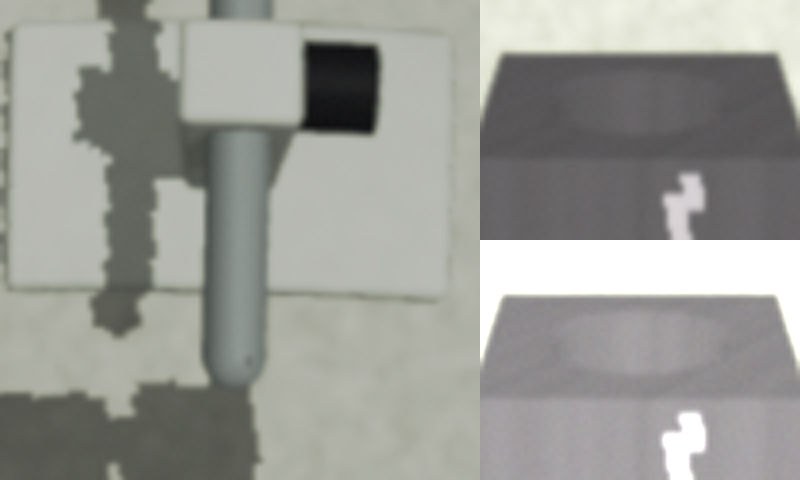

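The +x end clearly shows a round recess, with its centre at wrist pixel (280,225). The bar's axis runs from about (289.8,54) at the post to (288.7,102), with its tip at (288.7,117).

Run:
```python
from h import *
from bench import ctrl
d=pickle.load(open("pics/w3.pkl","rb"));s=ctrl.get_state();print(s["position"],s["time"])
cv=lambda u,v:(230+(u+.5)/4-.5,20+(v+.5)/4-.5)
a=at_z(d,*cv(239,140),.09,True);m=at_z(d,*cv(235,330),.09,True);t=at_z(d,*cv(235,386),.09,True)
print("bar",a,m,t,np.arctan2(*(m-a)[1::-1])+np.pi)
T=R.from_rotvec(s["tool_rot"])
for q in([.03,0,-.019],[.03,0,-.001],[.03,0,-.037]):print("pred",proj(d,s["position"]+T.apply(q),True))
# post top corners z=.102
P=[at_z(d,*cv(u,v),.102,True) for u,v in((181,22),(303,23),(304,124),(181,124))];print("post",np.mean(P,0),np.arctan2(*(P[0]+P[1]-P[2]-P[3])[1::-1]))
B=[at_z(d,*cv(u,v),.012,True) for u,v in((12,25),(448,38),(438,298),(8,290))];print("base",np.mean(B,0),np.arctan2(*(B[0]+B[1]-B[2]-B[3])[1::-1]),np.arctan2(*(B[1]+B[2]-B[0]-B[3])[1::-1])+1.5708)
```

```text
[0.53797533 0.10580093 0.17064652] 5.35
bar [0.55890939 0.23135447 0.09      ] [0.55423212 0.19569161 0.09      ] [0.55310017 0.18528602 0.09      ] 1.440388280986209
pred [280.33992316 228.59141716]
pred [280.22206264 216.51015739]
pred [280.48611657 243.65830849]
post [0.5603163  0.24165991 0.102     ] 1.4628868026256088
base [0.55939835 0.24139538 0.012     ] 1.4342529650835687 1.44055773243681
```

```bash
cat >> h.py <<'E'
YB=1.445;bb=np.array([np.cos(YB),np.sin(YB),0]);TIP=np.array([.5539,.1957,.0704])-bb*.0118
def pre(gap): return TIP-bb*(.03+gap)
def resid(gap):
    from bench import ctrl
    s=ctrl.get_state();T=R.from_rotvec(s["tool_rot"]);w=(T.inv()*down(YB)).as_rotvec()
    e=s["position"]-TIP;l=np.cross([0,0,1],bb)
    print(f"t {s['time']:.2f} gap {-e@bb*1000-30:.1f}mm left {e@l*1000:.1f} up {e[2]*1000:.1f} w",np.round(w,3),"F",np.round(s["ft_force"],1))
E
python3 - <<'E'
from h import *
plan(pre(.02),down(YB),5,g=1)
E
```

```text
t 5.35 n 5 pos [0.538  0.1058 0.1706] F [-0.3 -0.3 -1. ] w [-0.002 -0.     0.009]
0.59 0.10 2.00 -0.000 -0.000 0.002 1 ;
0.59 0.10 2.00 -0.000 -0.000 0.002 1 ;
0.59 0.10 2.00 -0.000 -0.000 0.002 1 ;
0.59 0.09 2.00 -0.000 -0.000 0.002 1 ;
0.59 0.09 2.00 -0.000 -0.000 0.002 1 ;
```

>>> {"fn": "jog_arm", "kwargs": {
  "rows": "0.2 0.1 3 0 0 0.005 1; 0.3 0.1 3 0 0 0.004 1; 0.5 0.1 2.5 0 0 0 1; 1.0 0.1 1.5 0 0 0 1; 0.9 0.1 0 0 0 0 1"
}}

```text
time: 5.98
position: [0.5476, 0.1314, 0.0704]
tool_rot: [-2.361, -2.07, 0.003]
ft_force: [0.4, -0.7, -0.9]
grip_width: 0.411
grip_force: 40.0
```

>>> {"fn": "jog_arm", "kwargs": {
  "rows": "0 0 0 0 0 0 1; 0 0 0 0 0 0 1"
}}

```text
time: 6.22
position: [0.5491, 0.1315, 0.0726]
tool_rot: [2.36, 2.072, 0.002]
ft_force: [-0.1, 0.0, -0.7]
grip_width: 0.411
grip_force: 40.0
```

Run:
```python
from h import *
resid(.02);plan(pre(.01),down(YB),1,g=1)
```

```text
t 6.22 gap 22.5mm left -3.2 up 2.2 w [ 0.002  0.    -0.004] F [-0.1  0.  -0.7]
t 6.225 n 1 pos [0.5491 0.1315 0.0726] F [-0.1  0.  -0.7] w [ 0.002  0.    -0.004]
1.25 -0.33 0.22 0.002 0.000 -0.004 1 ;
```

>>> {"fn": "jog_arm", "kwargs": {
  "rows": "0.6 -0.2 0.1 0 0 0 1; 0.5 -0.1 0.1 0 0 0 1; 0 0 0 0 0 0 1; 0 0 0 0 0 0 1"
}}

```text
time: 6.72
position: [0.5467, 0.1427, 0.0695]
tool_rot: [2.361, 2.072, -0.0]
ft_force: [0.2, -0.2, -1.3]
grip_width: 0.408
grip_force: 40.0
```

Run:
```python
from h import *
from bench import imaging
import cv2
resid(0)
d=imaging.get_image("wrist");pickle.dump(d,open("pics/w4.pkl","wb"))
resid(0)
sc=imaging.get_image("scene");pickle.dump(sc,open("pics/s4.pkl","wb"))
a=cv2.resize(d["img"][150:270,220:340],(480,480),interpolation=cv2.INTER_CUBIC)
q=proj(sc,TIP).astype(int);print(q)
b=cv2.resize(sc["img"][q[1]-40:q[1]+40,q[0]-26:q[0]+27],(318,480),interpolation=cv2.INTER_CUBIC)
cv2.imwrite("pics/w4.png",np.hstack([cv2.convertScaleAbs(a,alpha=.9),cv2.convertScaleAbs(b,alpha=1.5)]))
```

```text
t 6.72 gap 11.7mm left 0.5 up -0.9 w [-0.     0.    -0.004] F [ 0.2 -0.2 -1.3]
t 6.78 gap 11.8mm left 0.4 up -0.9 w [-0.     0.    -0.004] F [ 0.5  0.3 -1.1]
[371 305]
```

View pics/w4.png

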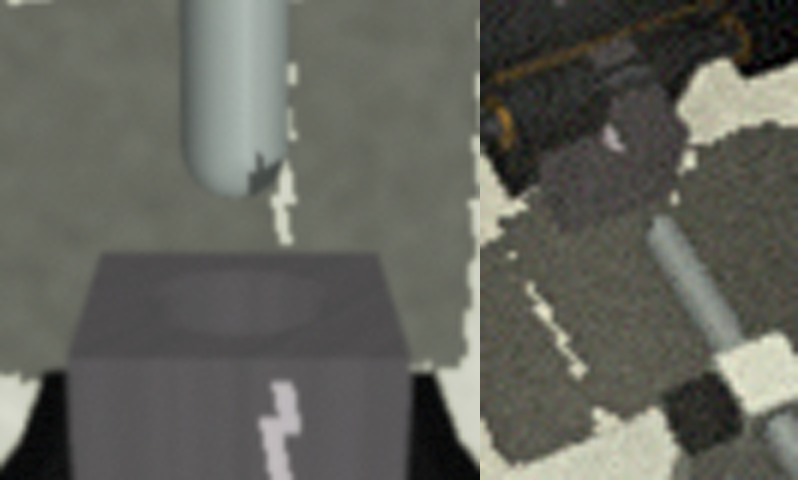

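The bar (u≈235) and hole (u≈240) are lined up to within about 0.5 mm, with a gap of about 12 mm. I'll slide it on now.

>>> {"fn": "jog_arm", "kwargs": {
  "rows": "0.6 0 0 0 0 0 1; 0.5 0 -0.05 0 0 0 1; 0.4 0 0 0 0 0 1; 0.4 0 0 0 0 0 1; 0 0 0 0 0 0 1"
}}

```text
time: 7.45
position: [0.5491, 0.1622, 0.07]
tool_rot: [-2.36, -2.073, -0.0]
ft_force: [0.3, 0.4, -1.6]
grip_width: 0.414
grip_force: 40.0
```

Run:
```python
from h import *
resid(0)
```

```text
t 7.45 gap -7.9mm left 0.5 up -0.4 w [-0.    -0.    -0.003] F [ 0.3  0.4 -1.6]
```

No contact force and the bar is about 8 mm inside. I'll go deeper.

>>> {"fn": "jog_arm", "kwargs": {
  "rows": "0.4 0 0 0 0 0 1; 0.4 0 0 0 0 0 1; 0.3 0 0 0 0 0 1; 0.3 0 0 0 0 0 1; 0 0 0 0 0 0 1"
}}

```text
time: 8.07
position: [0.551, 0.1759, 0.07]
tool_rot: [-2.36, -2.073, -0.0]
ft_force: [-1.3, -0.1, -1.5]
grip_width: 0.411
grip_force: 40.0
```

Run:
```python
from h import *
resid(0)
```

```text
t 8.07 gap -21.8mm left 0.4 up -0.4 w [ 0.    -0.    -0.004] F [-1.3 -0.1 -1.5]
```

>>> {"fn": "jog_arm", "kwargs": {
  "rows": "0.15 0 0 0 0 0 1; 0 0 0 0 0 0 1; 0.15 0 0 0 0 0 1; 0 0 0 0 0 0 1; 0 0 0 0 0 0 1"
}}

```text
time: 8.7
position: [0.5514, 0.1785, 0.07]
tool_rot: [2.361, 2.072, -0.0]
ft_force: [-0.1, -0.1, -1.3]
grip_width: 0.408
grip_force: 40.0
```

Run:
```python
from h import *
from bench import ctrl
resid(0);print(ctrl.get_state()["joint_positions"])
```

```text
t 8.70 gap -24.4mm left 0.3 up -0.4 w [-0.     0.    -0.004] F [-0.1 -0.1 -1.3]
[ 0.2061607   0.3729585  -0.67082531  1.78359886  0.26052207  1.07520357
 -0.68635277]
```

The sleeve is about 24 mm onto the bar, so the hole is confirmed at the tool's +x end. Next I withdraw it.

>>> {"fn": "jog_arm", "kwargs": {
  "rows": "-0.6 0 0 0 0 0 1; -1 0 0 0 0 0 1; -1.5 0 0 0 0 0 1; -2 0 0 0 0 0 1; -2 0 0 0 0 0 1"
}}

```text
time: 9.32
position: [0.542, 0.1061, 0.07]
tool_rot: [2.362, 2.071, -0.001]
ft_force: [0.4, -1.1, -1.7]
grip_width: 0.412
grip_force: 40.0
```

>>> {"fn": "jog_arm", "kwargs": {
  "rows": "-2 0 -1 0 0 0 1; -1 0 -4 0 0 0 1; 0 0 -5 0 0 0 1; 0 0 -5 0 0 0 1; 0 0 -4 0 0 0 1"
}}

```text
time: 9.95
position: [0.5384, 0.0772, 0.2623]
tool_rot: [2.361, 2.07, 0.001]
ft_force: [0.4, 1.1, -0.8]
grip_width: 0.411
grip_force: 40.0
```

>>> {"fn": "jog_arm", "kwargs": {
  "rows": "0 0 0 0 0.17 0 1; 0 0 0 0 0.17 0 1; 0 0 0 0 0.17 0 1; 0 0 0 0 0.17 0 1; 0 0 0 0 0.17 0 1"
}}

```text
time: 10.58
position: [0.5386, 0.0761, 0.2605]
tool_rot: [-1.844, -1.616, -0.841]
ft_force: [-0.4, -0.2, -2.1]
grip_width: 0.41
grip_force: 40.0
```

Run:
```python
from h import *
from bench import ctrl
s=ctrl.get_state();print(s["position"],s["joint_positions"],s["grip_width"]);print(R.from_rotvec(s["tool_rot"]).as_matrix().round(3))
```

```text
[0.53858822 0.07607803 0.2604506 ] [ 0.80774618  0.18495717 -0.52620012  1.82337782 -0.76470634  1.3841808
  0.38884291] 0.4103118041933842
[[ 0.085  0.991  0.102]
 [ 0.652 -0.133  0.746]
 [ 0.753  0.003 -0.658]]
```

>>> {"fn": "jog_arm", "kwargs": {
  "rows": "0 0 0 0 0.17 0 1; 0 0 0 0 0.17 0 1; 0 0 0 0 0.17 0 1; 0 0 0 0 0.17 0 1; 0 0 0 0 0 0 1"
}}

```text
time: 11.2
position: [0.5376, 0.0764, 0.2562]
tool_rot: [-1.341, -1.164, -1.281]
ft_force: [0.4, -0.4, -1.7]
grip_width: 0.413
grip_force: 40.0
```

```bash
cat >> h.py <<'E'
def up():
    from bench import ctrl
    s=ctrl.get_state();T=R.from_rotvec(s["tool_rot"]);u=T.inv().apply([0,0,1])
    print("t",s["time"],"pos",s["position"].round(4),"q",s["joint_positions"].round(3),"grasp z",(s["position"]-.0194*T.apply([0,0,1]))[2].round(4),"F",s["ft_force"].round(1))
    w=np.cross([1,0,0],u);print("tilt",np.degrees(np.arccos(u[0])),"turn tool",w.round(4),"world up in tool",u.round(3))
E
python3 -c "
from h import *
up()"
```

```text
t 11.2 pos [0.5376 0.0764 0.2562] q [ 0.939  0.583 -0.537  1.893 -1.1    1.572  0.787] grasp z 0.2569 F [ 0.4 -0.4 -1.7]
tilt 2.2836540226682818 turn tool [ 0.      0.0391 -0.0079] world up in tool [ 0.999 -0.008 -0.039]
```

>>> {"fn": "jog_arm", "kwargs": {
  "rows": "-1 0 0 0 0.039 -0.008 1; -1.5 0 0 0 0 0 1; -1.5 0 0 0 0 0 1; -1.2 0 0 0 0 0 1; -0.5 0 0 0 0 0 1"
}}

```text
time: 11.82
position: [0.5386, 0.0778, 0.2025]
tool_rot: [-1.303, -1.153, -1.308]
ft_force: [-0.4, 0.4, -1.9]
grip_width: 0.41
grip_force: 40.0
```

>>> {"fn": "jog_arm", "kwargs": {
  "rows": "0 0 0 0 0 0 1; 0 0 0 0 0 0 1; 0 0 0 0 0 0 1"
}}

```text
time: 12.2
position: [0.5387, 0.0778, 0.2033]
tool_rot: [-1.302, -1.153, -1.309]
ft_force: [0.3, 0.6, -2.3]
grip_width: 0.407
grip_force: 40.0
```

Run:
```python
from h import *
from bench import imaging
import cv2
up()
t=imaging.get_image("top");s=imaging.get_image("scene");P=np.array([.5376,.0764-.019,.22]);o=[]
for d in(t,s):
    q=proj(d,P).astype(int);o.append(cv2.resize(d["img"][max(q[1]-50,0):q[1]+50,q[0]-50:q[0]+50],(400,400),interpolation=cv2.INTER_CUBIC))
cv2.imwrite("pics/f.png",cv2.convertScaleAbs(np.hstack(o),alpha=1.4))
up()
```

```text
t 12.2 pos [0.5387 0.0778 0.2033] q [ 0.918  0.708 -0.515  1.886 -1.073  1.541  0.894] grasp z 0.2034 F [ 0.3  0.6 -2.3]
tilt 0.5056024196995234 turn tool [-0.      0.0021  0.0086] world up in tool [ 1.     0.009 -0.002]
t 12.3 pos [0.5387 0.0778 0.2032] q [ 0.918  0.708 -0.515  1.886 -1.073  1.541  0.894] grasp z 0.2033 F [-0.5 -0.1 -2.1]
tilt 0.499931970467075 turn tool [-0.      0.0021  0.0085] world up in tool [ 1.     0.008 -0.002]
```

View pics/f.png

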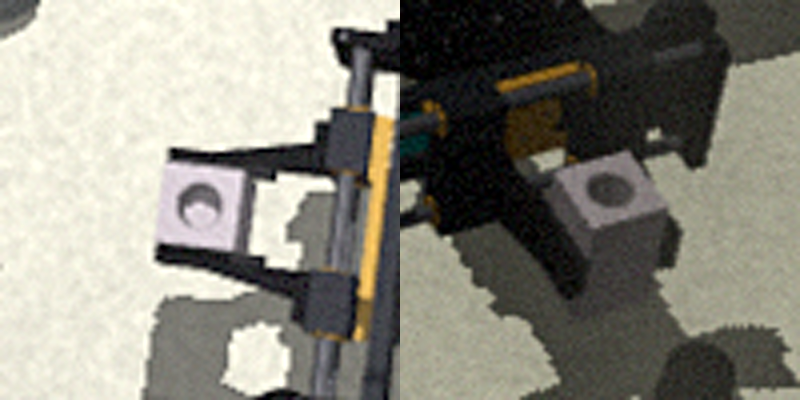

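Both views show the sleeve held with the hole facing straight up: at (200,205) in the top view and (610,190) in the scene view. Its centre is at z = 0.203, tilt is 0.5°, and it is still.

```bash
python3 -c "
from bench import ticket
print(ticket.close_job())"
```

```text
the job is handed in; nothing more can be done
None
```

I slid the sleeve's hole end about 24 mm onto the lamp stand's right bar end and took it off again, though I had already seen the hole in a wrist picture before that trial; I handed the job in at 12.3 s with the sleeve still in the gripper, hole straight up (0.5° off), centre about 20 cm above the bench.

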